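# Slide the grinding slab under the spice rack and latch it in

### The job

Put the marble slab away: ease it flat along the drawer floor into the tight slot under the acrylic spice rack until it is fully home against the back stop, then slide the rack's latch fully across the slot mouth so that the slab is locked in. The acrylic is brittle, so stop as soon as you feel solid resistance and never press harder than about 25 N against it, and leave the spare jar, mortar, pestle and funnel where they are.

Things in the scene. Friction and masses are not known exactly. Their poses are not given: they have to be found in the camera images.
- slab: Loose flat marble slab, 100 mm (its x) by 130 mm (its y) by 12 mm thick, about 0.4 kg, lying on the drawer floor in front of the slot, somewhat turned and off to the latch side. Too big to grasp: push it by its edges. Origin: centre of its underside, z up.
- rack: Fixed clear acrylic step rack, 260 mm wide, with a slot under it. Origin: middle of the slot mouth, at floor level; x points into the slot, y to the left along the front face (x = 0), z up. Slot 132 mm wide (y -66 to +66), 16 mm high, the drawer floor as its floor. Above it a flat deck (top 21 mm high, 55 mm deep), then three steps of hexagonal glass jars (tops at 87, 109, 131 mm).
- back_stop (a point): Middle of the slot's back stop, at floor level, 98 mm behind the mouth. The slab is home when its far edge rests here: its centre is then 48 mm inside the mouth and its near edge stands 2 mm out of the front.
- fence_end (a point): Outer end of the fence, on its inner face, at floor level. The slot's right wall runs straight on out of the mouth as this fence: face at rack y = -66 mm, 6 mm thick, 16 mm high, out to x = -110 mm. The slab starts clear of it, towards the latch side.
- latch (a joint): Sliding aluminium latch bar on the rack's front, left of the slot: 50 mm long (rack y), at rack x -13 to -5 mm, 3 to 18 mm high. 0: fully open, bar centre at rack y = +102 mm, clear of the mouth. It slides along rack -y; 0.040 m: fully closed, bar centre at +62 mm, 29 mm of it across the mouth. Passes only if the slab is home; needs about 2 N.
- latch_knob (a point): Top centre of the latch's upright steel knob, a 14 mm round post on the middle of the latch bar from 25 to 59.5 mm above the floor; it moves with the latch.
- spare_jar: Bystander: loose hexagonal glass jar, 36 mm across, 46 mm high, silver cap, standing outside the fence. Origin: centre of its underside.
- mortar: Bystander: white porcelain mortar, 110 mm across, 75 mm high. Origin: centre of its underside.
- pestle: Bystander: black steel pestle lying down, 135 mm long (its x), 34 mm thick. Origin: under its middle, at floor level.
- funnel: Bystander: folded aluminium funnel lying flat, a blunt V about 145 by 90 mm with a short spout, 18 mm high. Origin: underside, middle of the folded cone.
Things that resemble listed ones, but are neither listed nor needed, are in the scene too. Of the things that look like the slab, take the one that is farthest from the robot's base at the start.

How it is judged:
By the outcome, as a careful person would: the job done as asked, in the order asked, and still so for the second after the job is handed in, with the robot touching nothing.
It also fails if it takes over 64 s, if anything falls off the work surface, if the arm or the gripper's body presses on something with over 40 N, if the wrist force passes 120 N, or if a joint passes its speed limit or range.

### The arm

A 6-joint arm with a two-finger parallel gripper is mounted at the origin on the work surface. World frame = base frame: x ahead of the robot, y to its left, z up, the work surface at z = 0. Lengths are in m, angles in rad, forces in N, time in s.
With the tool pointing down it reaches from about 0.25 to 0.725 m from the base axis. Payload 9.7 kg.
Tool frame: the origin (TCP) lies midway between the tips of the shut fingers; the grasp point (between the pads) lies behind it (r.pinch_z is the z of the grasp point in the tool frame, in m); z points along the fingers, y is the line along which they close (so a half turn about z gives the same grasp; the last joint's range is limited). The gripper opens to 85 mm and grips with 20 to 120 N. Pads are 22 mm wide; open, the fingers measure 114 mm over their backs; the gripper's body (76 mm by 85 mm) begins 54 mm behind the grasp point. The pads swing forward as they close: fully open they stand 13 mm farther back than shut.
Start: joints at [1.277, 0.087, 0.176, 1.66, 0, 1.571], TCP at [0.159, 0.526, 0.231] pointing down, gripper open.
Joint ranges: [-3.13, 3.13], [-0.85, 1.81], [-1.15, 1.24], [-2.2, 2.28], [-1.44, 1.52], [-3.14, 3.14]. Speed limits (rad/s): [2.22, 2.22, 2.57, 3.14, 3.14, 3.14].

### API

Orientations are given as a rotation vector (axis times angle).
In Python, from cell import r gives the robot as it stands.
- The arm moves only by the shell command python3 -m creep 'ROWS' [FORCE]. ROWS is JSON, a list of rows, each an object of numbers: "tx", "ty", "tz": the shift along the tool's x, y, z normalised to -1 to 1, where 1 is 0.4 m; "rx", "ry", "rz": the turn, a rotation vector about the tool's x, y, z normalised to -1 to 1, where 1 is 2 pi rad; "grip": the opening, from -1 (shut) to 1 (fully open). In form: [{"tx": .., "ty": .., "tz": .., "rx": .., "ry": .., "rz": .., "grip": ..}, ...]. A call has 1 to 12 rows; each row is the pose to reach, as a shift and turn from the pose commanded when the call began, along the tool's axes at that moment, turning the shorter way round; what a row does not reach only later rows make up. A row lasts 1/12 s, in which the tool goes at most 41.7 mm and 7.16 degrees, less where a joint would pass 70% of its speed; a pose out of reach is approached as far as the arm can. A call with a number of a shift or a turn outside -1 to 1 is refused whole. A call with a gripper value outside its range is refused whole. The fingers move at their own pace and stop on an object; FORCE is the grip in N (left out, the last holds). Time passes only in rows, so rows that repeat a pose let the fingers close. It gives the time, the measured TCP pose, the force, the opening and the grip force at its end, in the units of the state.
- r.state(): the state, without advancing time (a new reading comes with each control period).
- r.camera(name): name is "side" or "top"; returns a dict with "img" (480x640x3 uint8, blue, green, red), "camera_matrix" (3x3 intrinsics, pixels), "T" (4x4, takes a point from camera to world coordinates). Camera axes: x right, y up, looking along -z (the intrinsics and any distortion apply to the point x, -y, -z); pixel columns grow to the right and rows downward; lengths in m; the calibration is good to about 2 mm. A picture is of the moment at which its call begins. There is no depth.
- r.hand_in(): hands the job in; it is judged then, once.
Trained networks look in the newest picture that a camera, given by its name, has taken for a name from the list of things; names that differ only in an ending like _2 or _b are one class to them, and where a whole thing is asked for, a point or a joint stands for the part that bears it (a point fixed in the world has none). Each returns a list of dicts, best first, with "confidence" (0 to 1); they miss things now and then, are a little off and sometimes report something else, mostly with a low value. They report only what shows in the picture. A call takes as long as a camera call. They do not tell look-alikes from the thing itself.
- r.recognise(camera, query): "xy" ([column, row] in pixels, amid what is visible of it).
The state is a dict: "t": time; "joints": joint angles; "qvel": joint speeds; "joint_efforts": joint torques, N m; "tool_pos": TCP position; "tcp_rot": TCP orientation; "wrist_force": force on the tool from outside, world axes, zero at the start; "moment": the same for the moment, N m; "width": opening from 0.0 (shut) to 1.0 (fully open); "grip_force": force on a finger pad.
Only numpy, scipy, OpenCV 4.12 (cv2) and the standard library are available. Lean on these libraries where they do the work, as an engineer would, in place of code of your own. Each camera call takes 0.05 s, during which the arm holds its last target. There are 200 camera calls.

## Working session

There is one attempt and no reset: what is moved stays moved. The work goes in short steps, Python scripts to look and compute and a shell command to move; the robot and the scene stay as the last step left them, time stands still between calls to the robot, and variables do not carry over. Pictures are saved under pics/ and viewed, at most 12 in all, crops included, and the job is handed in when it is done.

```bash
mkdir -p pics; ls
python3 - <<'E'
from cell import r
import cv2,numpy as np
for n in("top","side"):
    c=r.camera(n); cv2.imwrite(f"pics/{n}0.png",c["img"]); print(n,c["camera_matrix"],c["T"].round(4) if hasattr(c["T"],"round") else c["T"],[k for k in c])
    for q in("slab","rack","latch","latch_knob","back_stop","fence_end","spare_jar","mortar","pestle","funnel"):
        print(q,[(np.round(d["xy"]).tolist(),round(d["confidence"],2)) for d in r.recognise(n,q)])
print(r.state(),r.pinch_z)
E
```

```text
pics
top [[618.69343385   0.         317.59149371]
 [  0.         618.69343385 241.32094048]
 [  0.           0.           1.        ]] [[ 8.4000e-03  9.9240e-01 -1.2270e-01  2.6740e-01]
 [-1.0000e+00  8.6000e-03  6.0000e-04 -2.2300e-02]
 [ 1.7000e-03  1.2270e-01  9.9240e-01  1.5115e+00]
 [ 0.0000e+00  0.0000e+00  0.0000e+00  1.0000e+00]] ['img', 'camera_matrix', 'T']
slab [([175.0, 361.0], 0.84), ([274.0, 212.0], 0.83)]
rack [([290.0, 138.0], 0.93), ([275.0, 212.0], 0.72)]
latch [([252.0, 184.0], 0.56)]
latch_knob [([251.0, 182.0], 0.59)]
back_stop [([289.0, 137.0], 0.64)]
fence_end [([291.0, 134.0], 0.84)]
spare_jar [([345.0, 200.0], 0.56)]
mortar [([161.0, 248.0], 0.86), ([289.0, 136.0], 0.2)]
pestle [([441.0, 237.0], 0.83)]
funnel [([466.0, 159.0], 0.67), ([292.0, 134.0], 0.46)]
side [[499.26359937   0.         315.83361253]
 [  0.         499.26359937 238.24562492]
 [  0.           0.           1.        ]] [[ 0.9326  0.2052 -0.2968  0.0744]
 [-0.3605  0.5656 -0.7417 -0.9433]
 [ 0.0157  0.7987  0.6015  0.8357]
 [ 0.      0.      0.      1.    ]] ['img', 'camera_matrix', 'T']
sla
[... 424 characters left out ...]
't': 1.1, 'joints': array([ 1.27702234e+00,  8.69472883e-02,  1.75919137e-01,  1.65979592e+00,
       -2.20016291e-05,  1.57080905e+00]), 'qvel': array([-9.29753154e-05,  6.52084349e-04,  4.75869135e-04, -6.44697904e-04,
        1.43944489e-03,  4.06937934e-04]), 'joint_efforts': array([-2.83661093e-04, -5.20120418e+01,  4.64858723e+01,  2.09176200e-03,
       -1.78292845e-05, -3.60594328e-06]), 'tool_pos': array([0.15927021, 0.52644357, 0.23126799]), 'tcp_rot': array([ 4.59818683e-01,  3.10774194e+00, -4.81761252e-05]), 'wrist_force': array([-0.68182309, -1.13046234, -0.1847251 ]), 'moment': array([0.04985151, 0.06711154, 0.01541251]), 'grip_force': 0.0, 'width': 0.9979401951353931} -0.0187
```

Run:
```python
import cv2
i=cv2.imread("pics/top0.png"); c=i[60:285,200:500]; cv2.imwrite("pics/top0c.png",cv2.resize(c,(800,600),interpolation=cv2.INTER_CUBIC))
i=cv2.imread("pics/side0.png"); c=i[130:355,250:550]; cv2.imwrite("pics/side0c.png",cv2.resize(c,(800,600),interpolation=cv2.INTER_CUBIC))
```

```text
(no output)
```

View pics/top0.png

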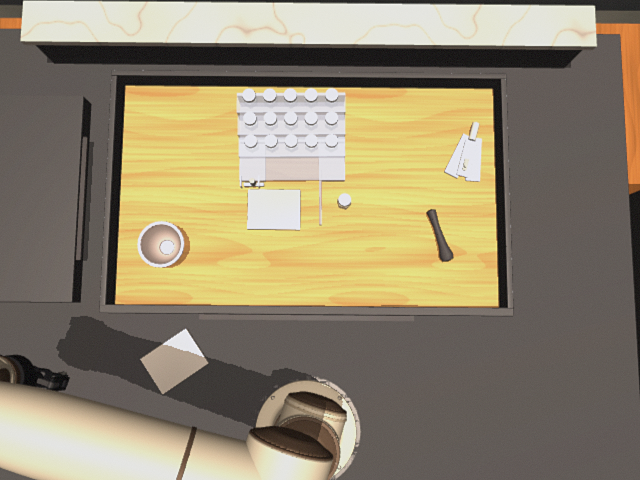

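View pics/top0c.png

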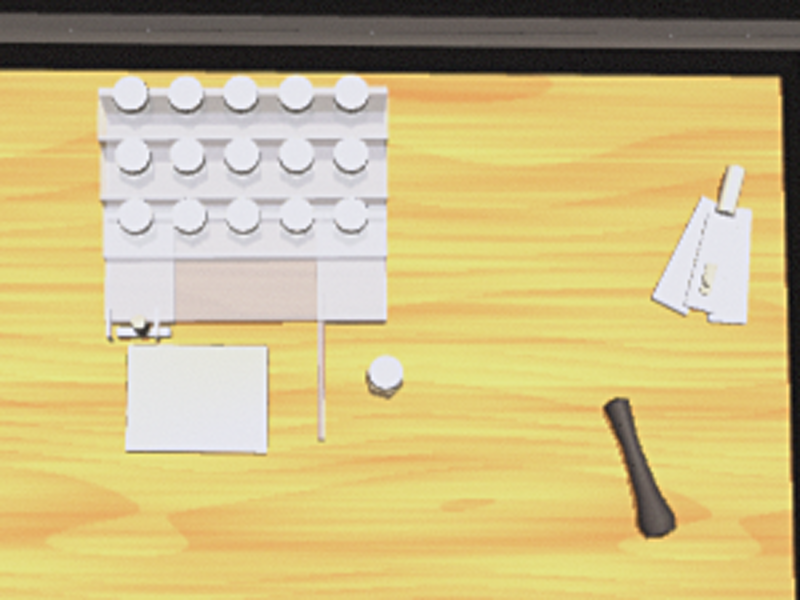

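View pics/side0c.png

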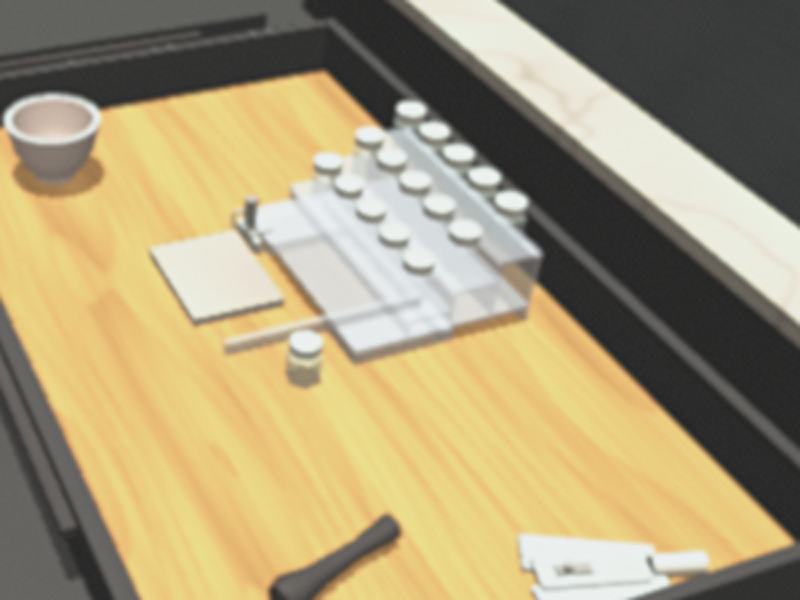

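The top view shows the drawer with the rack front along row ~182, cols 238–345. The latch and knob are at (252,184), the fence at col ~320, rows 182–224, and the spare jar at (345,200). The mortar is at (161,248), the pestle at (440,237) and the funnel at (466,158).

Slab candidates are (274,210), inside the drawer in front of the slot, and (175,361), outside the drawer near the base. The first is farther from the base, near pixel (305,420), and it lies in front of the slot on the latch side. I'll measure it in an enlarged crop.

Run:
```python
import cv2
i=cv2.imread("pics/top0.png"); c=i[148:234,235:350]; c=cv2.resize(c,None,fx=6.9,fy=6.9,interpolation=cv2.INTER_CUBIC); c=cv2.convertScaleAbs(c,alpha=1.0); cv2.imwrite("pics/z1.png",c); print(c.shape)
i=cv2.imread("pics/side0.png"); c=i[195:270,300:460]; c=cv2.resize(c,None,fx=5,fy=5,interpolation=cv2.INTER_CUBIC); cv2.imwrite("pics/z2.png",c); print(c.shape)
```

```text
(593, 794, 3)
(375, 800, 3)
```

View pics/z1.png

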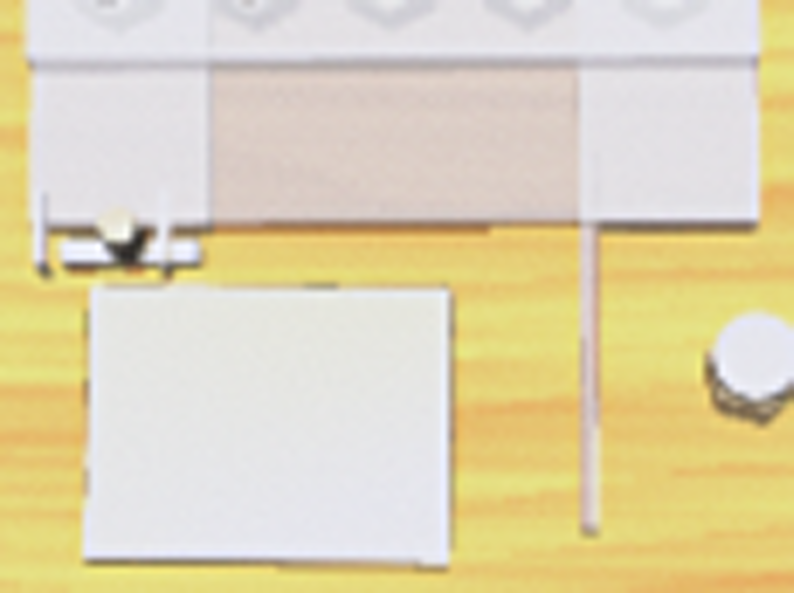

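View pics/z2.png

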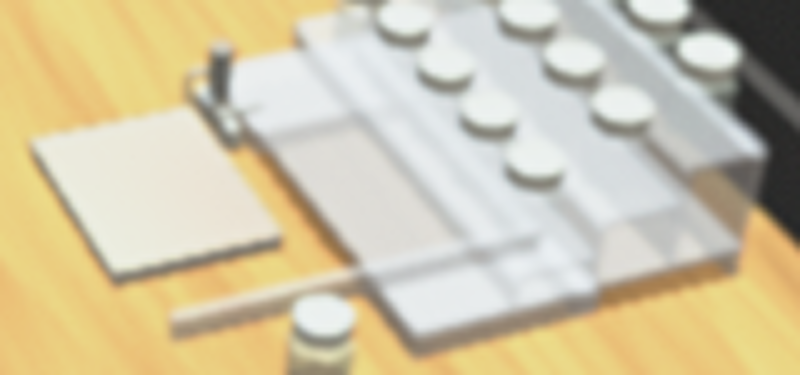

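```bash
cat > h.py <<'E'
import numpy as np
def ray(c,uv):
    d=np.linalg.inv(c["camera_matrix"])@np.r_[uv,1]; T=np.array(c["T"]); return T[:3,3],T[:3,:3]@(d*[1,-1,-1])
def onz(c,uv,z):
    o,d=ray(c,uv); return (o+d*(z-o[2])/d[2])
def tri(c1,u1,c2,u2):
    o,d=ray(c1,u1);p,e=ray(c2,u2); s=np.linalg.lstsq(np.c_[d,-e],p-o,rcond=None)[0]; a=o+d*s[0];b=p+e*s[1]; return (a+b)/2,np.linalg.norm(a-b)
E
python3 - <<'E'
from cell import r
from h import *
t=r.camera("top");s=r.camera("side")
T=lambda x,y:np.array([235+(x+.5)/6.9-.5,148+(y+.5)/6.9-.5]); S=lambda x,y:np.array([300+(x+.5)/5-.5,195+(y+.5)/5-.5])
P={}
for n,a,b in [("slTL",(92,288),(195,108)),("slTR",(451,291),(282,238)),("slBR",(447,565),(115,277)),("slBL",(85,560),(33,148)),("fenceEnd",(590,531),(175,320)),("knob",(118,224),(221,46)),("rackFR",(757,222),(417,348))]:
    p,e=tri(t,T(*a),s,S(*b)); print(n,p.round(4),round(e,4))
for n,a,z in [("slTL",(92,288),.012),("slTR",(451,291),.012),("slBR",(447,565),.012),("slBL",(85,560),.012),("RFL",(30,222),.021),("RFR",(757,222),.021),("slotL",(211,224),.021),("slotR",(580,224),.021),("fenceIn0",(582,228),.016),("fenceIn1",(582,533),.016),("fO1",(598,533),.016),("latchL",(62,254),.018),("latchR",(203,254),.018),("knob",(118,224),.0595),("base2slab",(-412,1470),.012)]:
    P[n]=onz(t,T(*a),z); print(n,P[n].round(4))
E
```

```text
slTL [0.5812 0.1496 0.0119] 0.0014
slTR [0.5802 0.0219 0.0089] 0.0022
slBR [0.4815 0.022  0.0083] 0.0013
slBL [0.4824 0.1509 0.0065] 0.0013
fenceEnd [ 0.4939 -0.0289  0.0142] 0.0
knob [0.5915 0.1361 0.0614] 0.0029
rackFR [ 0.6063 -0.0876  0.0094] 0.0022
slTL [0.5806 0.1498 0.012 ]
slTR [0.5806 0.0215 0.012 ]
slBR [0.4816 0.0217 0.012 ]
slBL [0.4823 0.1501 0.012 ]
RFL [0.6024 0.1714 0.021 ]
RFR [ 0.6047 -0.0875  0.021 ]
slotL [0.6022 0.1069 0.021 ]
slotR [ 0.6034 -0.0245  0.021 ]
fenceIn0 [ 0.6031 -0.0252  0.016 ]
fenceIn1 [ 0.4929 -0.0261  0.016 ]
fO1 [ 0.493  -0.0318  0.016 ]
latchL [0.5915 0.1601 0.018 ]
latchR [0.592  0.1099 0.018 ]
knob [0.5933 0.1359 0.0595]
base2slab [0.1632 0.3147 0.012 ]
```

Floor is z≈0 and the rack yaw is about +0.5°. The slot mouth is at (0.603, 0.041), and the slab is centred at (0.531, 0.086) at about 0°. The fence face is at y≈-0.026. I'll move over first with the gripper shut and the tool aligned to the rack.

```bash
python3 -m creep '[{"tx":-0.88,"ty":-0.4,"rz":-0.048,"grip":-1},{"tx":-0.88,"ty":-0.4,"rz":-0.048,"grip":-1},{"tx":-0.88,"ty":-0.4,"rz":-0.048,"grip":-1},{"tx":-0.88,"ty":-0.4,"rz":-0.048,"grip":-1},{"tx":-0.88,"ty":-0.4,"rz":-0.048,"grip":-1},{"tx":-0.88,"ty":-0.4,"rz":-0.048,"grip":-1},{"tx":-0.88,"ty":-0.4,"rz":-0.048,"grip":-1},{"tx":-0.88,"ty":-0.4,"rz":-0.048,"grip":-1},{"tx":-0.88,"ty":-0.4,"rz":-0.048,"grip":-1},{"tx":-0.88,"ty":-0.4,"rz":-0.048,"grip":-1},{"tx":-0.88,"ty":-0.4,"rz":-0.048,"grip":-1},{"tx":-0.88,"ty":-0.4,"rz":-0.048,"grip":-1}]' 40
```

```text
invalid input at $[0]: expected keys tx, ty, tz, rx, ry, rz, grip
```

```bash
cat >> h.py <<'E'
from scipy.spatial.transform import Rotation as R
O=np.array([.603,.041,0]); RK=R.from_rotvec([0,0,.0085])
def rel(s,goal):  # goal world xyz -> normalised tool shift, and rz for rack-aligned yaw
    Rt=R.from_rotvec(s["tcp_rot"]); d=Rt.inv().apply(np.array(goal)-s["tool_pos"])/.4
    G=RK*R.from_matrix(np.diag([-1,1,-1])); return d.round(4),((Rt.inv()*G).as_rotvec()/2/np.pi).round(4)
def rk(s): return (RK.inv().apply(s["tool_pos"]-O)*1e3).round(1)
E
python3 - <<'E'
from cell import r
from h import *
s=r.state(); print(s["tool_pos"],s["tcp_rot"],s["width"]); print(rel(s,[.5315,.182,.10]))
E
```

```text
[0.15925796 0.52640162 0.23126346] [-4.59805029e-01 -3.10775843e+00  1.03015317e-04] 0.9979591625882706
(array([-1.1401, -0.5546,  0.3282]), array([-0.    , -0.    , -0.0481]))
```

All keys are required.

```bash
python3 -m creep '[{"tx":-0.88,"ty":-0.4,"tz":0,"rx":0,"ry":0,"rz":-0.048,"grip":-1},{"tx":-0.88,"ty":-0.4,"tz":0,"rx":0,"ry":0,"rz":-0.048,"grip":-1},{"tx":-0.88,"ty":-0.4,"tz":0,"rx":0,"ry":0,"rz":-0.048,"grip":-1},{"tx":-0.88,"ty":-0.4,"tz":0,"rx":0,"ry":0,"rz":-0.048,"grip":-1},{"tx":-0.88,"ty":-0.4,"tz":0,"rx":0,"ry":0,"rz":-0.048,"grip":-1},{"tx":-0.88,"ty":-0.4,"tz":0,"rx":0,"ry":0,"rz":-0.048,"grip":-1},{"tx":-0.88,"ty":-0.4,"tz":0,"rx":0,"ry":0,"rz":-0.048,"grip":-1},{"tx":-0.88,"ty":-0.4,"tz":0,"rx":0,"ry":0,"rz":-0.048,"grip":-1},{"tx":-0.88,"ty":-0.4,"tz":0,"rx":0,"ry":0,"rz":-0.048,"grip":-1},{"tx":-0.88,"ty":-0.4,"tz":0,"rx":0,"ry":0,"rz":-0.048,"grip":-1},{"tx":-0.88,"ty":-0.4,"tz":0,"rx":0,"ry":0,"rz":-0.048,"grip":-1},{"tx":-0.88,"ty":-0.4,"tz":0,"rx":0,"ry":0,"rz":-0.048,"grip":-1}]' 40
python3 - <<'E'
from cell import r
from h import *
s=r.state(); print(s["t"],s["tool_pos"],s["tcp_rot"],s["width"],s["wrist_force"]); print(rel(s,[.5315,.182,.03]))
E
```

```text
t: 2.2
tool_pos: [0.4504, 0.2706, 0.2311]
tcp_rot: [0.008, -3.141, 0.0]
wrist_force: [1.0, -0.1, -0.2]
width: -0.001
grip_force: 0.0
2.2 [0.45041198 0.27057483 0.2310889 ] [ 8.40852247e-03 -3.14114544e+00  1.14744428e-04] -0.001348191826856936 [ 0.99040217 -0.0676051  -0.19681468]
(array([-0.2018, -0.2225,  0.5027]), array([-0.    , -0.0001, -0.0005]))
```

```bash
python3 -m creep '[{"tx":-0.202,"ty":-0.222,"tz":0,"rx":0,"ry":0,"rz":-0.0005,"grip":-1},{"tx":-0.202,"ty":-0.222,"tz":0,"rx":0,"ry":0,"rz":-0.0005,"grip":-1},{"tx":-0.202,"ty":-0.222,"tz":0,"rx":0,"ry":0,"rz":-0.0005,"grip":-1},{"tx":-0.202,"ty":-0.222,"tz":0.1,"rx":0,"ry":0,"rz":-0.0005,"grip":-1},{"tx":-0.202,"ty":-0.222,"tz":0.2,"rx":0,"ry":0,"rz":-0.0005,"grip":-1},{"tx":-0.202,"ty":-0.222,"tz":0.3,"rx":0,"ry":0,"rz":-0.0005,"grip":-1},{"tx":-0.202,"ty":-0.222,"tz":0.4,"rx":0,"ry":0,"rz":-0.0005,"grip":-1},{"tx":-0.202,"ty":-0.222,"tz":0.47,"rx":0,"ry":0,"rz":-0.0005,"grip":-1},{"tx":-0.202,"ty":-0.222,"tz":0.52,"rx":0,"ry":0,"rz":-0.0005,"grip":-1},{"tx":-0.202,"ty":-0.222,"tz":0.55,"rx":0,"ry":0,"rz":-0.0005,"grip":-1},{"tx":-0.202,"ty":-0.222,"tz":0.563,"rx":0,"ry":0,"rz":-0.0005,"grip":-1},{"tx":-0.202,"ty":-0.222,"tz":0.563,"rx":0,"ry":0,"rz":-0.0005,"grip":-1}]'
python3 - <<'E'
from cell import r
from h import *
import cv2
s=r.state(); print(s["tool_pos"],s["tcp_rot"],rk(s)); 
c=r.camera("side")["img"][195:270,280:380]; cv2.imwrite("pics/z3.png",cv2.resize(c,None,fx=8,fy=8,interpolation=cv2.INTER_CUBIC))
E
```

```text
t: 3.2
tool_pos: [0.5308, 0.1838, 0.0057]
tcp_rot: [0.019, -3.141, 0.0]
wrist_force: [0.4, 0.4, 0.1]
width: 0.001
grip_force: 0.0
[0.53076561 0.18383161 0.00573428] [ 1.88418406e-02 -3.14071003e+00  3.03748954e-04] [-71.  143.4   5.7]
```

View pics/z3.png

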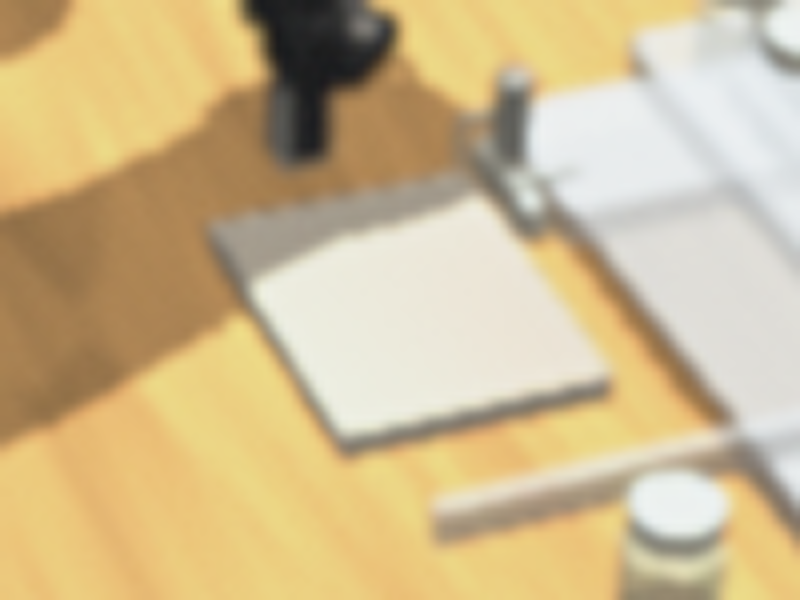

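The side crop shows the shut fingertips (300,160 in the crop) clear of the slab's left edge, the latch closed off to the right, and the fence ahead. Next I push the slab sideways toward the fence.

```bash
python3 -m creep '[{"tx":0,"ty":-0.01,"tz":0,"rx":0,"ry":0,"rz":0,"grip":-1},{"tx":0,"ty":-0.02,"tz":0,"rx":0,"ry":0,"rz":0,"grip":-1},{"tx":0,"ty":-0.03,"tz":0,"rx":0,"ry":0,"rz":0,"grip":-1},{"tx":0,"ty":-0.04,"tz":0,"rx":0,"ry":0,"rz":0,"grip":-1},{"tx":0,"ty":-0.05,"tz":0,"rx":0,"ry":0,"rz":0,"grip":-1},{"tx":0,"ty":-0.06,"tz":0,"rx":0,"ry":0,"rz":0,"grip":-1},{"tx":0,"ty":-0.07,"tz":0,"rx":0,"ry":0,"rz":0,"grip":-1},{"tx":0,"ty":-0.08,"tz":0,"rx":0,"ry":0,"rz":0,"grip":-1},{"tx":0,"ty":-0.09,"tz":0,"rx":0,"ry":0,"rz":0,"grip":-1},{"tx":0,"ty":-0.1,"tz":0,"rx":0,"ry":0,"rz":0,"grip":-1},{"tx":0,"ty":-0.11,"tz":0,"rx":0,"ry":0,"rz":0,"grip":-1},{"tx":0,"ty":-0.11,"tz":0,"rx":0,"ry":0,"rz":0,"grip":-1}]'
python3 - <<'E'
from cell import r
from h import *
import cv2
s=r.state(); print(s["tool_pos"],rk(s)); 
c=r.camera("top")["img"][148:234,235:350]; cv2.imwrite("pics/z4.png",cv2.resize(c,None,fx=6.9,fy=6.9,interpolation=cv2.INTER_CUBIC))
E
```

```text
t: 4.25
tool_pos: [0.5319, 0.1384, 0.0061]
tcp_rot: [-0.016, 3.141, -0.001]
wrist_force: [-0.2, 0.1, -0.5]
width: -0.001
grip_force: 0.0
[0.53186012 0.1384131  0.00610911] [-70.3  98.    6.1]
```

View pics/z4.png

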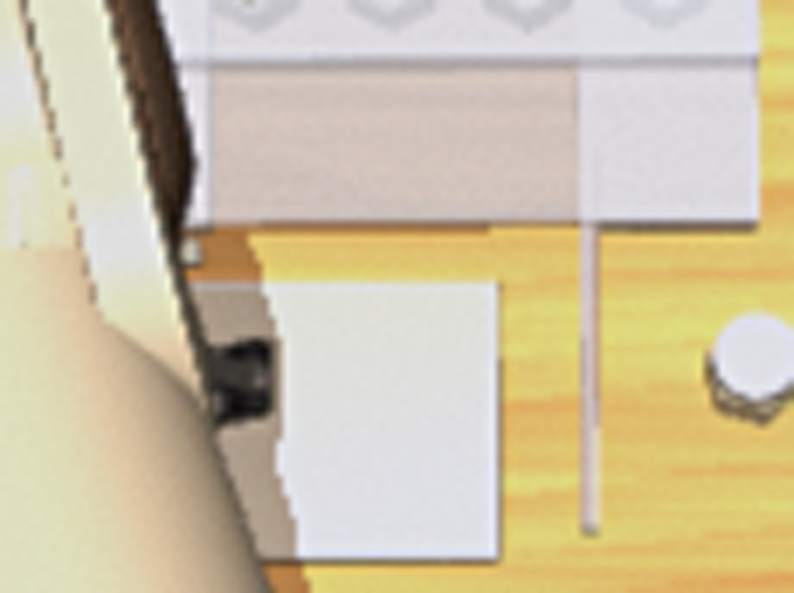

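The top crop shows the slab's right edge at col 499, parallel to the fence inner face at col 582, which leaves about 30 mm to go. I'll take 26 mm now, then creep.

```bash
python3 -m creep '[{"tx":0,"ty":-0.008,"tz":0,"rx":0,"ry":0,"rz":0,"grip":-1},{"tx":0,"ty":-0.016,"tz":0,"rx":0,"ry":0,"rz":0,"grip":-1},{"tx":0,"ty":-0.024,"tz":0,"rx":0,"ry":0,"rz":0,"grip":-1},{"tx":0,"ty":-0.032,"tz":0,"rx":0,"ry":0,"rz":0,"grip":-1},{"tx":0,"ty":-0.038,"tz":0,"rx":0,"ry":0,"rz":0,"grip":-1},{"tx":0,"ty":-0.044,"tz":0,"rx":0,"ry":0,"rz":0,"grip":-1},{"tx":0,"ty":-0.05,"tz":0,"rx":0,"ry":0,"rz":0,"grip":-1},{"tx":0,"ty":-0.055,"tz":0,"rx":0,"ry":0,"rz":0,"grip":-1},{"tx":0,"ty":-0.06,"tz":0,"rx":0,"ry":0,"rz":0,"grip":-1},{"tx":0,"ty":-0.064,"tz":0,"rx":0,"ry":0,"rz":0,"grip":-1},{"tx":0,"ty":-0.064,"tz":0,"rx":0,"ry":0,"rz":0,"grip":-1},{"tx":0,"ty":-0.064,"tz":0,"rx":0,"ry":0,"rz":0,"grip":-1}]'; python3 -m creep '[{"tx":0,"ty":-0.002,"tz":0,"rx":0,"ry":0,"rz":0,"grip":-1},{"tx":0,"ty":-0.002,"tz":0,"rx":0,"ry":0,"rz":0,"grip":-1}]'
```

```text
t: 5.3
tool_pos: [0.5322, 0.1133, 0.0062]
tcp_rot: [-0.017, 3.141, -0.001]
wrist_force: [-0.6, 0.7, -0.1]
width: 0.001
grip_force: 0.0
t: 5.47
tool_pos: [0.5322, 0.1128, 0.0062]
tcp_rot: [-0.017, 3.141, 0.0]
wrist_force: [-0.0, 0.7, -0.3]
width: 0.001
grip_force: 0.3
```

```bash
for i in 1 2; do python3 -m creep '[{"tx":0,"ty":-0.002,"tz":0,"rx":0,"ry":0,"rz":0,"grip":-1},{"tx":0,"ty":-0.004,"tz":0,"rx":0,"ry":0,"rz":0,"grip":-1},{"tx":0,"ty":-0.004,"tz":0,"rx":0,"ry":0,"rz":0,"grip":-1}]' | egrep "pos|wrist"; done
```

```text
tool_pos: [0.5322, 0.1113, 0.0062]
wrist_force: [-0.8, 0.5, 1.1]
tool_pos: [0.5322, 0.1095, 0.0062]
wrist_force: [-0.3, 2.1, 0.6]
```

```bash
python3 -m creep '[{"tx":0,"ty":-0.002,"tz":0,"rx":0,"ry":0,"rz":0,"grip":-1},{"tx":0,"ty":-0.002,"tz":0,"rx":0,"ry":0,"rz":0,"grip":-1}]' | egrep "pos|wrist"
```

```text
tool_pos: [0.5321, 0.1091, 0.0061]
wrist_force: [0.7, 4.7, 2.0]
```

```bash
python3 -m creep '[{"tx":0,"ty":-0.002,"tz":0,"rx":0,"ry":0,"rz":0,"grip":-1},{"tx":0,"ty":-0.002,"tz":0,"rx":0,"ry":0,"rz":0,"grip":-1}]' | egrep "pos|wrist"
```

```text
tool_pos: [0.532, 0.1089, 0.0062]
wrist_force: [-1.2, 8.8, 0.6]
```

```bash
python3 -m creep '[{"tx":0,"ty":0.02,"tz":0,"rx":0,"ry":0,"rz":0,"grip":-1},{"tx":0,"ty":0.05,"tz":0,"rx":0,"ry":0,"rz":0,"grip":-1},{"tx":0,"ty":0.05,"tz":-0.05,"rx":0,"ry":0,"rz":0,"grip":-1},{"tx":0,"ty":0.05,"tz":-0.12,"rx":0,"ry":0,"rz":0,"grip":-1},{"tx":0.02,"ty":0.03,"tz":-0.18,"rx":0,"ry":0,"rz":0,"grip":-1},{"tx":0.08,"ty":-0.03,"tz":-0.18,"rx":0,"ry":0,"rz":0,"grip":-1},{"tx":0.14,"ty":-0.09,"tz":-0.18,"rx":0,"ry":0,"rz":0,"grip":-1},{"tx":0.19,"ty":-0.14,"tz":-0.18,"rx":0,"ry":0,"rz":0,"grip":-1},{"tx":0.205,"ty":-0.17,"tz":-0.18,"rx":0,"ry":0,"rz":0,"grip":-1},{"tx":0.205,"ty":-0.17,"tz":-0.18,"rx":0,"ry":0,"rz":0,"grip":-1},{"tx":0.205,"ty":-0.17,"tz":-0.18,"rx":0,"ry":0,"rz":0,"grip":-1}]'
python3 - <<'E'
from cell import r
from h import *
import cv2
s=r.state(); print(s["tool_pos"],rk(s)); 
c=r.camera("top")["img"][148:234,235:350]; cv2.imwrite("pics/z5.png",cv2.resize(c,None,fx=6.9,fy=6.9,interpolation=cv2.INTER_CUBIC))
E
```

```text
t: 7.22
tool_pos: [0.4512, 0.0391, 0.0784]
tcp_rot: [-0.015, 3.141, -0.001]
wrist_force: [0.2, -0.1, 1.4]
width: -0.001
grip_force: 0.0
[0.45116746 0.0391295  0.07838506] [-151.8   -0.6   78.4]
```

View pics/z5.png

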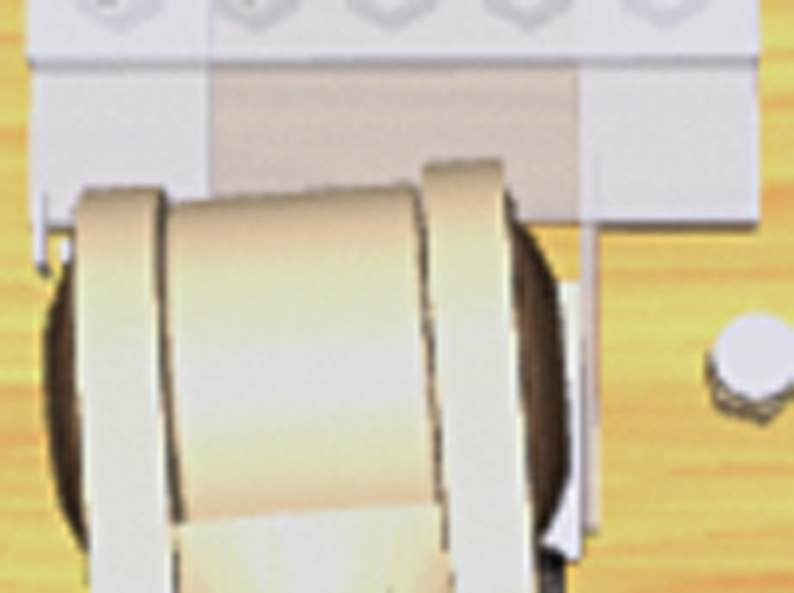

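The slab is flush with the fence, with its right edge at col 582. I'll descend behind it and push in stages.

```bash
python3 -m creep '[{"tx":0,"ty":0,"tz":0.08,"rx":0,"ry":0,"rz":0,"grip":-1},{"tx":0,"ty":0,"tz":0.14,"rx":0,"ry":0,"rz":0,"grip":-1},{"tx":0,"ty":0,"tz":0.17,"rx":0,"ry":0,"rz":0,"grip":-1},{"tx":0,"ty":0,"tz":0.181,"rx":0,"ry":0,"rz":0,"grip":-1},{"tx":-0.01,"ty":0,"tz":0.181,"rx":0,"ry":0,"rz":0,"grip":-1},{"tx":-0.02,"ty":0,"tz":0.181,"rx":0,"ry":0,"rz":0,"grip":-1},{"tx":-0.03,"ty":0,"tz":0.181,"rx":0,"ry":0,"rz":0,"grip":-1},{"tx":-0.04,"ty":0,"tz":0.181,"rx":0,"ry":0,"rz":0,"grip":-1},{"tx":-0.05,"ty":0,"tz":0.181,"rx":0,"ry":0,"rz":0,"grip":-1},{"tx":-0.06,"ty":0,"tz":0.181,"rx":0,"ry":0,"rz":0,"grip":-1},{"tx":-0.07,"ty":0,"tz":0.181,"rx":0,"ry":0,"rz":0,"grip":-1},{"tx":-0.08,"ty":0,"tz":0.181,"rx":0,"ry":0,"rz":0,"grip":-1}]'|egrep "pos|wrist"
python3 -m creep '[{"tx":-0.008,"ty":0,"tz":0,"rx":0,"ry":0,"rz":0,"grip":-1},{"tx":-0.016,"ty":0,"tz":0,"rx":0,"ry":0,"rz":0,"grip":-1},{"tx":-0.024,"ty":0,"tz":0,"rx":0,"ry":0,"rz":0,"grip":-1}]'|egrep "pos|wrist"
```

```text
tool_pos: [0.4831, 0.0394, 0.0058]
wrist_force: [-2.9, -0.1, 2.9]
tool_pos: [0.4927, 0.0396, 0.0056]
wrist_force: [-3.6, 0.6, 2.4]
```

```bash
for i in 1 2; do python3 -m creep '[{"tx":-0.005,"ty":0,"tz":0,"rx":0,"ry":0,"rz":0,"grip":-1},{"tx":-0.01,"ty":0,"tz":0,"rx":0,"ry":0,"rz":0,"grip":-1}]'|egrep "pos|wrist"; done
```

```text
tool_pos: [0.4966, 0.0396, 0.0056]
wrist_force: [-3.1, 0.1, 1.5]
tool_pos: [0.5006, 0.0396, 0.0057]
wrist_force: [-3.5, -0.5, 1.2]
```

```bash
for i in 1 2; do python3 -m creep '[{"tx":-0.005,"ty":0,"tz":0,"rx":0,"ry":0,"rz":0,"grip":-1},{"tx":-0.01,"ty":0,"tz":0,"rx":0,"ry":0,"rz":0,"grip":-1},{"tx":-0.015,"ty":0,"tz":0,"rx":0,"ry":0,"rz":0,"grip":-1}]'|egrep "pos|wrist"; done
```

```text
tool_pos: [0.5067, 0.0397, 0.0057]
wrist_force: [-1.7, 0.4, 0.4]
tool_pos: [0.5127, 0.0398, 0.0057]
wrist_force: [-2.6, 0.1, 0.8]
```

```bash
for i in 1 2; do python3 -m creep '[{"tx":-0.01,"ty":0,"tz":0,"rx":0,"ry":0,"rz":0,"grip":-1},{"tx":-0.02,"ty":0,"tz":0,"rx":0,"ry":0,"rz":0,"grip":-1},{"tx":-0.03,"ty":0,"tz":0,"rx":0,"ry":0,"rz":0,"grip":-1},{"tx":-0.04,"ty":0,"tz":0,"rx":0,"ry":0,"rz":0,"grip":-1}]'|egrep "pos|wrist"; done
```

```text
tool_pos: [0.529, 0.04, 0.0057]
wrist_force: [-2.9, 0.8, 0.7]
tool_pos: [0.5449, 0.0402, 0.0057]
wrist_force: [-3.8, 1.5, 1.9]
```

```bash
python3 -m creep '[{"tx":-0.01,"ty":0,"tz":0,"rx":0,"ry":0,"rz":0,"grip":-1},{"tx":-0.02,"ty":0,"tz":0,"rx":0,"ry":0,"rz":0,"grip":-1},{"tx":-0.03,"ty":0,"tz":0,"rx":0,"ry":0,"rz":0,"grip":-1},{"tx":-0.04,"ty":0,"tz":0,"rx":0,"ry":0,"rz":0,"grip":-1},{"tx":-0.05,"ty":0,"tz":0,"rx":0,"ry":0,"rz":0,"grip":-1}]'|egrep "pos|wrist"
python3 - <<'E'
from cell import r
import cv2
c=r.camera("side")["img"][185:260,310:410]; cv2.imwrite("pics/z6.png",cv2.resize(c,None,fx=8,fy=8,interpolation=cv2.INTER_CUBIC))
E
```

```text
tool_pos: [0.5648, 0.0405, 0.0056]
wrist_force: [-4.2, 2.7, 0.9]
```

View pics/z6.png

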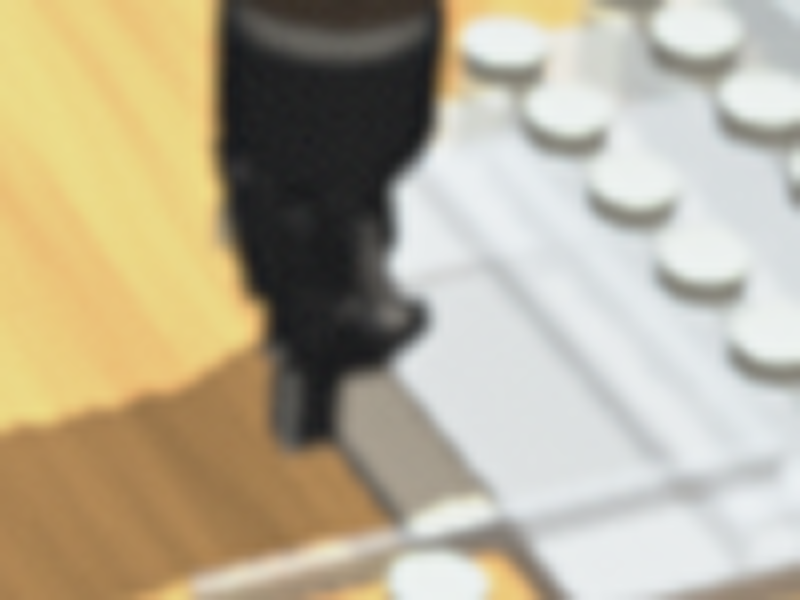

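The slab is square in the slot with about 27 mm showing. I'll keep pushing, more slowly.

```bash
python3 -m creep '[{"tx":-0.008,"ty":0,"tz":0,"rx":0,"ry":0,"rz":0,"grip":-1},{"tx":-0.016,"ty":0,"tz":0,"rx":0,"ry":0,"rz":0,"grip":-1},{"tx":-0.024,"ty":0,"tz":0,"rx":0,"ry":0,"rz":0,"grip":-1},{"tx":-0.032,"ty":0,"tz":0,"rx":0,"ry":0,"rz":0,"grip":-1},{"tx":-0.04,"ty":0,"tz":0,"rx":0,"ry":0,"rz":0,"grip":-1}]'|egrep "pos|wrist"
python3 -m creep '[{"tx":-0.0025,"ty":0,"tz":0,"rx":0,"ry":0,"rz":0,"grip":-1},{"tx":-0.005,"ty":0,"tz":0,"rx":0,"ry":0,"rz":0,"grip":-1}]'|egrep "pos|wrist"
```

```text
tool_pos: [0.5808, 0.0405, 0.0057]
wrist_force: [-3.3, 0.5, 0.9]
tool_pos: [0.5826, 0.0405, 0.0057]
wrist_force: [-2.7, 1.4, 1.8]
```

```bash
python3 -m creep '[{"tx":-0.0025,"ty":0,"tz":0,"rx":0,"ry":0,"rz":0,"grip":-1},{"tx":-0.005,"ty":0,"tz":0,"rx":0,"ry":0,"rz":0,"grip":-1},{"tx":-0.0075,"ty":0,"tz":0,"rx":0,"ry":0,"rz":0,"grip":-1}]'|egrep "pos|wrist"
```

```text
tool_pos: [0.5855, 0.0405, 0.0057]
wrist_force: [-2.1, 0.5, -0.0]
```

```bash
python3 -m creep '[{"tx":-0.0025,"ty":0,"tz":0,"rx":0,"ry":0,"rz":0,"grip":-1},{"tx":-0.005,"ty":0,"tz":0,"rx":0,"ry":0,"rz":0,"grip":-1}]'|egrep "pos|wrist"
```

```text
tool_pos: [0.5876, 0.0405, 0.0057]
wrist_force: [-2.4, 0.9, 0.7]
```

```bash
python3 -m creep '[{"tx":-0.0025,"ty":0,"tz":0,"rx":0,"ry":0,"rz":0,"grip":-1},{"tx":-0.0025,"ty":0,"tz":0,"rx":0,"ry":0,"rz":0,"grip":-1}]'|egrep "pos|wrist"
```

```text
tool_pos: [0.5888, 0.0406, 0.0057]
wrist_force: [-1.3, -0.2, -0.4]
```

```bash
python3 -m creep '[{"tx":-0.0025,"ty":0,"tz":0,"rx":0,"ry":0,"rz":0,"grip":-1},{"tx":-0.0025,"ty":0,"tz":0,"rx":0,"ry":0,"rz":0,"grip":-1}]'|egrep "pos|wrist"
```

```text
tool_pos: [0.5897, 0.0406, 0.0057]
wrist_force: [-1.0, -0.3, -0.1]
```

```bash
python3 -m creep '[{"tx":-0.0025,"ty":0,"tz":0,"rx":0,"ry":0,"rz":0,"grip":-1},{"tx":-0.0025,"ty":0,"tz":0,"rx":0,"ry":0,"rz":0,"grip":-1}]'|egrep "pos|wrist"
```

```text
tool_pos: [0.5903, 0.0406, 0.0057]
wrist_force: [-3.5, 0.0, 1.3]
```

```bash
python3 -m creep '[{"tx":-0.0025,"ty":0,"tz":0,"rx":0,"ry":0,"rz":0,"grip":-1},{"tx":-0.0025,"ty":0,"tz":0,"rx":0,"ry":0,"rz":0,"grip":-1}]'|egrep "pos|wrist"
```

```text
tool_pos: [0.5904, 0.0406, 0.0056]
wrist_force: [-8.5, 0.8, 3.6]
```

Solid contact at the predicted home position: TCP x 0.590, force rising to 8.5 N. I'll stop there, back off, and go round to the left of the knob.

```bash
python3 -m creep '[{"tx":0.02,"ty":0,"tz":0,"rx":0,"ry":0,"rz":0,"grip":-1},{"tx":0.06,"ty":0,"tz":0,"rx":0,"ry":0,"rz":0,"grip":-1},{"tx":0.06,"ty":0,"tz":-0.08,"rx":0,"ry":0,"rz":0,"grip":-1},{"tx":0.06,"ty":0,"tz":-0.18,"rx":0,"ry":0,"rz":0,"grip":-1},{"tx":0.05,"ty":0,"tz":-0.28,"rx":0,"ry":0,"rz":0,"grip":-1},{"tx":0.03,"ty":0.1,"tz":-0.286,"rx":0,"ry":0,"rz":0,"grip":-1},{"tx":0.01,"ty":0.2,"tz":-0.286,"rx":0,"ry":0,"rz":0,"grip":-1},{"tx":-0.009,"ty":0.28,"tz":-0.286,"rx":0,"ry":0,"rz":0,"grip":-1},{"tx":-0.009,"ty":0.336,"tz":-0.286,"rx":0,"ry":0,"rz":0,"grip":-1},{"tx":-0.009,"ty":0.336,"tz":-0.286,"rx":0,"ry":0,"rz":0,"grip":-1},{"tx":-0.009,"ty":0.336,"tz":-0.286,"rx":0,"ry":0,"rz":0,"grip":-1}]'|egrep "t:|pos|wrist"
python3 - <<'E'
from cell import r
from h import *
s=r.state();print(s["t"],rk(s),rel(s,[.5933,.172,.04]))
E
```

```text
t: 13.07
tool_pos: [0.5936, 0.1761, 0.12]
tcp_rot: [-0.021, 3.141, -0.0]
wrist_force: [-0.6, -0.1, -0.5]
13.0667 [ -8.3 135.2 120. ] (array([ 0.001 , -0.0102,  0.1999]), array([-0.    ,  0.0001,  0.0007]))
```

```bash
python3 -m creep '[{"tx":0,"ty":0,"tz":0.08,"rx":0,"ry":0,"rz":0,"grip":-1},{"tx":0,"ty":0,"tz":0.14,"rx":0,"ry":0,"rz":0,"grip":-1},{"tx":0,"ty":0,"tz":0.18,"rx":0,"ry":0,"rz":0,"grip":-1},{"tx":0,"ty":0,"tz":0.2,"rx":0,"ry":0,"rz":0,"grip":-1},{"tx":0,"ty":0,"tz":0.2,"rx":0,"ry":0,"rz":0,"grip":-1}]'|egrep "t:|pos|wrist"
python3 - <<'E'
from cell import r
import cv2
c=r.camera("side")["img"][185:260,310:410]; cv2.imwrite("pics/z7.png",cv2.resize(c,None,fx=8,fy=8,interpolation=cv2.INTER_CUBIC))
E
```

```text
t: 13.48
tool_pos: [0.5927, 0.1737, 0.0383]
tcp_rot: [0.015, -3.139, 0.001]
wrist_force: [0.2, -0.0, -0.6]
```

View pics/z7.png

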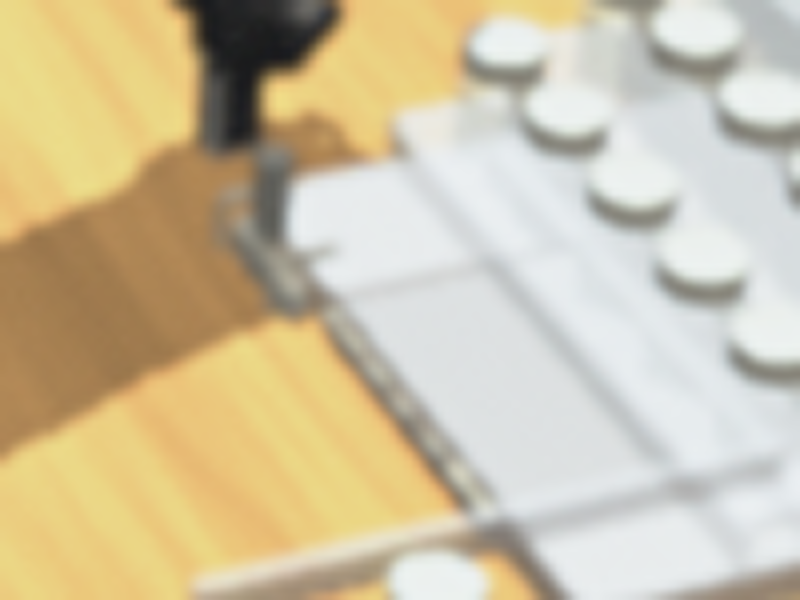

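The slab's near edge shows as a thin strip along the mouth, so it is home. The fingers stand left of the knob (270,190 in the crop), above the guides. Now I push the knob along -y.

```bash
python3 -m creep '[{"tx":0,"ty":-0.01,"tz":0,"rx":0,"ry":0,"rz":0,"grip":-1},{"tx":0,"ty":-0.02,"tz":0,"rx":0,"ry":0,"rz":0,"grip":-1},{"tx":0,"ty":-0.03,"tz":0,"rx":0,"ry":0,"rz":0,"grip":-1},{"tx":0,"ty":-0.04,"tz":0,"rx":0,"ry":0,"rz":0,"grip":-1},{"tx":0,"ty":-0.05,"tz":0,"rx":0,"ry":0,"rz":0,"grip":-1},{"tx":0,"ty":-0.055,"tz":0,"rx":0,"ry":0,"rz":0,"grip":-1}]'|egrep "pos|wrist"
python3 -m creep '[{"tx":0,"ty":-0.007,"tz":0,"rx":0,"ry":0,"rz":0,"grip":-1},{"tx":0,"ty":-0.014,"tz":0,"rx":0,"ry":0,"rz":0,"grip":-1}]'|egrep "pos|wrist"
```

```text
tool_pos: [0.5941, 0.1526, 0.0405]
wrist_force: [0.3, 1.4, 1.7]
tool_pos: [0.5941, 0.1474, 0.0403]
wrist_force: [-0.5, 2.4, 0.4]
```

```bash
python3 -m creep '[{"tx":0,"ty":-0.007,"tz":0,"rx":0,"ry":0,"rz":0,"grip":-1},{"tx":0,"ty":-0.014,"tz":0,"rx":0,"ry":0,"rz":0,"grip":-1},{"tx":0,"ty":-0.021,"tz":0,"rx":0,"ry":0,"rz":0,"grip":-1}]'|egrep "pos|wrist"
```

```text
tool_pos: [0.5941, 0.1389, 0.0401]
wrist_force: [0.1, 2.0, -0.2]
```

```bash
python3 -m creep '[{"tx":0,"ty":-0.007,"tz":0,"rx":0,"ry":0,"rz":0,"grip":-1},{"tx":0,"ty":-0.014,"tz":0,"rx":0,"ry":0,"rz":0,"grip":-1},{"tx":0,"ty":-0.021,"tz":0,"rx":0,"ry":0,"rz":0,"grip":-1},{"tx":0,"ty":-0.028,"tz":0,"rx":0,"ry":0,"rz":0,"grip":-1},{"tx":0,"ty":-0.035,"tz":0,"rx":0,"ry":0,"rz":0,"grip":-1}]'|egrep "pos|wrist"
```

```text
tool_pos: [0.5942, 0.1248, 0.04]
wrist_force: [-0.0, 0.9, 1.3]
```

```bash
python3 -m creep '[{"tx":0,"ty":-0.004,"tz":0,"rx":0,"ry":0,"rz":0,"grip":-1},{"tx":0,"ty":-0.008,"tz":0,"rx":0,"ry":0,"rz":0,"grip":-1}]'|egrep "pos|wrist"
```

```text
tool_pos: [0.5942, 0.1217, 0.0401]
wrist_force: [0.3, 4.6, 0.7]
```

```bash
python3 -m creep '[{"tx":0,"ty":-0.003,"tz":0,"rx":0,"ry":0,"rz":0,"grip":-1},{"tx":0,"ty":-0.006,"tz":0,"rx":0,"ry":0,"rz":0,"grip":-1}]'|egrep "pos|wrist"
```

```text
tool_pos: [0.5943, 0.1209, 0.0402]
wrist_force: [0.7, 14.7, -0.0]
```

```bash
python3 -m creep '[{"tx":0,"ty":-0.0025,"tz":0,"rx":0,"ry":0,"rz":0,"grip":-1},{"tx":0,"ty":-0.0025,"tz":0,"rx":0,"ry":0,"rz":0,"grip":-1}]'|egrep "pos|wrist"
```

```text
tool_pos: [0.5942, 0.1209, 0.0402]
wrist_force: [0.9, 14.9, -0.3]
```

Solid stop at 15 N after about 32 mm of travel, which matches the fully closed position. I'll retreat clear and check.

```bash
python3 -m creep '[{"tx":0,"ty":0.03,"tz":0,"rx":0,"ry":0,"rz":0,"grip":-1},{"tx":0,"ty":0.08,"tz":0,"rx":0,"ry":0,"rz":0,"grip":-1},{"tx":0,"ty":0.08,"tz":-0.08,"rx":0,"ry":0,"rz":0,"grip":-1},{"tx":0,"ty":0.08,"tz":-0.18,"rx":0,"ry":0,"rz":0,"grip":-1},{"tx":0,"ty":0.08,"tz":-0.28,"rx":0,"ry":0,"rz":0,"grip":-1},{"tx":0.1,"ty":0.12,"tz":-0.35,"rx":0,"ry":0,"rz":0,"grip":-1},{"tx":0.2,"ty":0.22,"tz":-0.4,"rx":0,"ry":0,"rz":0,"grip":-1},{"tx":0.28,"ty":0.32,"tz":-0.4,"rx":0,"ry":0,"rz":0,"grip":-1},{"tx":0.35,"ty":0.4,"tz":-0.4,"rx":0,"ry":0,"rz":0,"grip":-1},{"tx":0.35,"ty":0.4,"tz":-0.4,"rx":0,"ry":0,"rz":0,"grip":-1},{"tx":0.35,"ty":0.4,"tz":-0.4,"rx":0,"ry":0,"rz":0,"grip":-1}]'|egrep "t:|pos|wrist"
python3 - <<'E'
from cell import r
import cv2,numpy as np
c=r.camera("top")["img"][148:234,235:350]; a=cv2.resize(c,None,fx=5,fy=5,interpolation=cv2.INTER_CUBIC)[:,:400]
d=r.camera("side")["img"][185:271,310:425]; b=cv2.resize(d,None,fx=5,fy=5,interpolation=cv2.INTER_CUBIC)[:,:400]
cv2.imwrite("pics/z8.png",np.hstack([a,b]))
E
```

```text
t: 16.28
tool_pos: [0.449, 0.2805, 0.201]
tcp_rot: [-0.024, 3.141, 0.001]
wrist_force: [0.1, -0.1, 0.1]
```

View pics/z8.png

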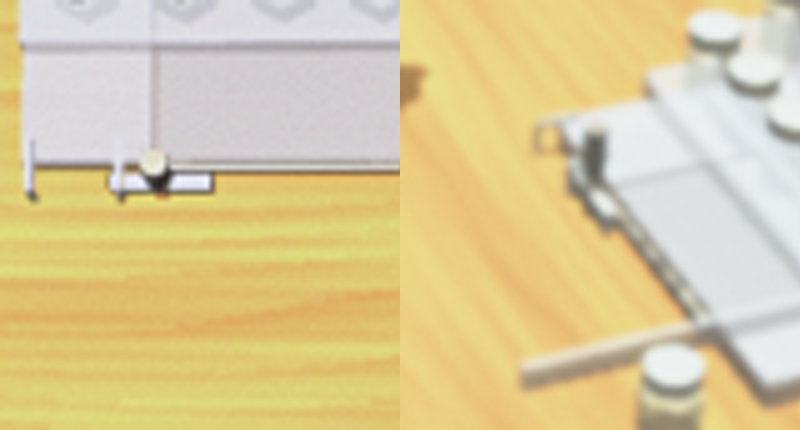

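The latch bar moved 31.6 mm, so its centre is at rack y ≈ 62 mm: fully closed across the mouth. The slab's edge is about 2–3 mm proud behind it, and the arm is clear.

```bash
python3 -c "
from cell import r
print(r.hand_in())"
```

```text
the job is handed in; nothing more can be done
None
```

The marble slab is home against the back stop, the latch is fully closed across the slot mouth, and the job is handed in; the highest force read was about 15 N (on the latch), the slab seated at 8.5 N, and I never went near the spare jar, mortar, pestle or funnel.

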